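# Park the index plunger and run the cell carriage out to load

## Task

The cell carriage of the optical slide is locked in its measuring position. Draw its sprung T-handle plunger straight up until you feel its stop, twist it counter-clockwise along its slot into the rest notch and let go of it, so that it stays retracted by itself; only then slide the carriage gently right up to its end stop for loading, and let go. Do not force the plunger in its slot or ram the stop, do not touch the lens barrels, and leave the other things on the bench where they are.

Things in the scene. Friction and masses are not known exactly. Their poses are not given: they have to be found in the camera images.
- slide_base: cell slide, fixed to the bench: black bed plate 170 x 360 x 12 mm on low feet with two steel guide rods, a steel strip with four index holes between them, and aluminium end blocks, top 44 mm above the bench. Origin under the middle of the bed, at bench height; y axis along the rods, x axis across them, z up
- carriage: aluminium plate 120 mm (x) by 200 mm (y) by 12 mm, top 46 mm above the bench, sliding on the rods towards the bed's -y end with about 2.5 N of friction. Along y from its -y end it carries a finger post, the plunger and a black block with four square cell wells (30 x 78 x 36 mm, top at 82 mm). Origin at bench height under the middle of the plate; axes as the bed's
- travel (a joint): carriage travel along the bed's -y direction, m: 0 locked at the measuring position, 0.090 against the end stop. While the plunger is down its nose sits in an index hole and blocks the travel
- post (a point): finger post of the carriage, upright steel cylinder 14 mm in diameter over a waisted foot, top 86 mm above the bench, 55 mm from the plunger's axis towards the bed's -y; this point is on its axis, 72 mm above the bench (14 mm under its top). Best pinched from above with the fingers on the bed's x sides
- end_stop: round rubber-faced stop, 16 mm in diameter, on the inner face of the end block at the bed's -y end; the carriage plate meets it at the end of its travel. Origin as the bed's. No more than 30 N may be put on it
- guide: lock nut and upright slotted steel tube (33 mm in diameter) that guide the plunger. The tube is screwed in to a height that is not known and differs each time (top 76 to 88 mm above the bench). Origin on the axis on the carriage plate's top, 46 mm above the bench, whatever the tube's height. The plunger's cross pin runs in the tube's slot and must not press on it with more than 20 N
- plunger: sprung plunger with T-handle. Origin on its axis, 66 mm under the T-bar's centre; z up, x along T-bar and cross pin. The slot: an upright leg; at its top a cross leg turning 60 degrees, in which the pin has only 2 mm of height under the roof; at its end a rest notch 2.3 mm down. Roof and end wall are hard stops. Lift to the roof: 8 to 20 mm, unknown; spring 4 N when down, plus 0.3 N per mm
- t_bar (a point): centre of the T-bar: black bar 54 mm long (along the plunger's x), 13 mm wide and 14 mm high, 112 mm above the bench while the plunger is down; its underside is at least 17 mm above the top of the tube. Free all round for fingers
- twist (a joint): twist of the plunger about its axis, rad: 0 in the upright leg (locked), growing counter-clockwise seen from above, 1.05 in the rest notch, where the T-bar lies across the bed (along its x); the pin has about 0.07 rad of play each side in the upright leg and in the notch
- lens_barrels: two black and silver lens barrels 22 mm in diameter that face each other across the bed, on small aluminium stands at its edges, 53 mm from the plunger's axis towards +y, top 76 mm above the bench; not to be touched. Origin as the bed's
- bottle_small_mid (a point): reagent bottle with blue cap, 44 mm in diameter, 75 mm high, beside the slide; point at mid height
- bottle_tall_mid (a point): reagent bottle with blue cap, 64 mm in diameter, 125 mm high; point at mid height
- flask_mid (a point): stoppered conical flask, 76 mm in diameter, 118 mm high; point 55 mm up
- beaker_mid (a point): glass beaker, 72 mm in diameter, 95 mm high; point at mid height
- loose_cap_mid (a point): blue screw cap lying beside the slide, 39 mm in diameter, 16 mm high; point at mid height
- cell_rack_mid (a point): white cell rack 75 x 125 mm with cells standing in it, 63 mm high; point 30 mm up
- driver_grip (a point): screwdriver, 150 mm long, lying beside the slide; point in the middle of its handle

How it is judged:
On the way:
1. the plunger stays up by itself in its rest notch, let go of, with the carriage still at the measuring position (z of t_bar in the frame of carriage above 0.1145 m and value of joint twist above 0.93 rad and contact force between the fingers and plunger below 0.5 N and value of joint travel below 0.01 m), for 0.3 s.
At the end, for the whole second after the job is handed in: the plunger stays retracted by itself in its rest notch (T-bar at least 2.5 mm higher than when down, twisted by more than 0.93 rad), the carriage stands still within 2 mm of the end stop (travel above 88 mm), and nothing is held (z of t_bar in the frame of carriage above 0.1145 m and value of joint twist above 0.93 rad and value of joint travel above 0.088 m and linear speed of carriage below 0.01 m/s); the robot touches nothing.
It fails at once if the plunger's pin is forced against its slot with more than 20 N (hauled against the roof, twisted before it is clear or past the end) (contact force between plunger and guide above 20 N).
It fails at once if the end stop is loaded with more than 30 N (contact force between carriage and end_stop above 30 N).
It fails at once if the lens barrels are touched with more than 1 N (contact force between anything else and lens_barrels above 1 N).
It fails at once if another thing on the bench is moved by more than 20 mm (distance of any of bottle_small_mid, bottle_tall_mid, flask_mid, beaker_mid, loose_cap_mid, cell_rack_mid, driver_grip from where it was at the start of the episode above 0.02 m).
It also fails if it takes over 72 s, if anything falls off the work surface, if the arm or the gripper's body presses on something with over 40 N, if the wrist force passes 120 N, or if a joint passes its speed limit or range.

## Robot

A 6-joint arm with a two-finger parallel gripper is mounted at the origin on the work surface. World frame = base frame: x ahead of the robot, y to its left, z up, the work surface at z = 0. Lengths are in m, angles in rad, forces in N, time in s.
With the tool pointing down it reaches from about 0.275 to 0.825 m from the base axis. Payload 4.9 kg.
Tool frame: the origin (TCP) lies midway between the tips of the shut fingers; the grasp point (between the pads) lies 19 mm behind it (bot.grip_depth is the distance from the TCP to the grasp point, in m); z points along the fingers, y is the line along which they close (so a half turn about z gives the same grasp; the last joint's range is limited). The gripper opens to 85 mm and grips with 20 to 120 N. Pads are 22 mm wide; open, the fingers measure 114 mm over their backs; the gripper's body (76 mm by 85 mm) begins 54 mm behind the grasp point. The pads swing forward as they close: fully open they stand 13 mm farther back than shut.
Start: joints at [-1.297, 0.326, -0.193, 1.052, 0, 1.437], TCP at [0.218, -0.505, 0.231] pointing down, gripper open.
Joint ranges: [-2.65, 2.65], [-0.97, 1.79], [-1.3, 1.35], [-1.93, 2.1], [-1.47, 1.37], [-3.14, 3.14]. Speed limits (rad/s): [2.57, 2.57, 3.14, 3.14, 3.14, 3.14].

## Interface

Orientations are given as a unit quaternion [w, x, y, z].
In Python, from cell import bot gives the robot as it stands. Calls block until the motion is done:
- bot.move_pose(position, orientation): joint-space move of the TCP to a pose.
- bot.move_linear(position, speed=0.15, rotation=None, until_force=None): straight line of the TCP; rotation=None keeps the orientation; speed is the mean speed in m/s. With until_force (N) it stops when the force on the tool has changed by that much, and returns True; else False.
- bot.goto_joints(angles): joint-space move.
- bot.set_gripper(opening, grasp_force=None): opening from 0.0 (shut) to 1.0 (fully open); grasp_force is the grip in N (None keeps the last); returns when the fingers have stopped.
- bot.wait(seconds).
- bot.solve_ik(position, orientation): joint angles nearest the present ones, or None.
- bot.camera(name): name is "side" or "top" or "wrist"; returns the picture (384x512x3 uint8, red, green, blue); there is no depth.
- bot.calibration(name): a dict with "mtx" (3x3 intrinsics, pixels), "k1" (the pictures are not rectified: a ray, as slopes to the right and down, at radius r is drawn at 1 + k1 r^2 times it, then the intrinsics apply), "extrinsics" (4x4, takes a point from world to camera coordinates); the wrist camera has in their place "hand_eye" (4x4, takes a point from camera to tool coordinates, whose origin is the TCP and whose axes are the flange's). Camera axes: x right, y down, z forward; pixel columns grow to the right and rows downward; lengths in m; the calibration is good to about 2 mm. A picture is of the moment at which its call begins: read the wrist's pose just before it. calibration takes no time and is no camera call.
A pose or a line that the arm cannot do raises bot.PlanningError and nothing moves.
- bot.close_job(): hands the job in; it is judged then, once.
Trained networks look in the newest picture that a camera, given by its name, has taken for a name from the list of things; names that differ only in an ending like _2 or _b are one class to them, and where a whole thing is asked for, a point or a joint stands for the part that bears it (a point fixed in the world has none). Each returns a list of dicts, best first, with "confidence" (0 to 1); they miss things now and then, are a little off and sometimes report something else, mostly with a low value. They report only what shows in the picture. A call takes as long as a camera call.
- bot.search_frame(camera, thing): "bbox" ([left, top, width, height] in pixels, round what is visible of it).
Readings, each from a call of its own:
- bot.read_clock(): time.
- bot.read_joint_positions(): joint angles.
- bot.read_joint_vel(): joint speeds.
- bot.read_joint_efforts(): joint torques, N m.
- bot.read_position(): TCP position.
- bot.read_tool_rot(): TCP orientation.
- bot.read_ft_force(): force on the tool from outside, world axes, zero at the start.
- bot.read_moment(): the same for the moment, N m.
- bot.read_gripper_width(): opening from 0.0 (shut) to 1.0 (fully open).
- bot.read_finger_force(): force on a finger pad.
Only numpy, scipy, OpenCV 4.12 (cv2) and the standard library are available. Lean on these libraries where they do the work, as an engineer would, in place of code of your own. Each camera call takes 0.05 s, during which the arm holds its last target. There are 200 camera calls.

## Working session

There is one attempt and no reset: what is moved stays moved. The work goes in short steps, each a Python script; the robot and the scene stay as the last script left them, time stands still between calls to the robot, and variables do not carry over. Pictures are saved under pics/ and viewed, at most 10 in all, crops included, and the job is handed in when it is done.

```bash
mkdir -p pics; cat > h.py <<'E'
import numpy as np, cv2
from cell import bot
def undist(c,uv):
    K=np.array(c["mtx"]);k=c["k1"]
    d=np.array([(uv[0]-K[0,2])/K[0,0],(uv[1]-K[1,2])/K[1,1]]);s=d.copy()
    for _ in range(30): s=d/(1+k*(s@s))
    return np.array([s[0],s[1],1.])
def T_of(c):
    return np.linalg.inv(np.array(c["extrinsics"]))
def ray_plane(c,T,uv,z):
    d=T[:3,:3]@undist(c,uv);o=T[:3,3]
    return o+d*(z-o[2])/d[2]
def proj(c,T,p):
    K=np.array(c["mtx"]);q=np.linalg.inv(T)@np.append(p,1);s=q[:2]/q[2];s=s*(1+c["k1"]*(s@s))
    return np.array([K[0,0]*s[0]+K[0,2],K[1,1]*s[1]+K[1,2]])
E
python3 - <<'E'
from h import *
for n in("top","side"):
    im=bot.camera(n);cv2.imwrite(f"pics/{n}0.png",im[:,:,::-1])
    c=bot.calibration(n);T=T_of(c);print(n,T[:3,3].round(3),T[:3,2].round(2),c["mtx"][0][0])
    for t,z in [("t_bar",.119),("post",.086),("plunger",.1),("carriage",.046),("slide_base",.012),("guide",.08),("lens_barrels",.065),("end_stop",.03),("cell_rack_mid",.06)]:
        for r in bot.search_frame(n,t)[:2]:
            b=r["bbox"];u=(b[0]+b[2]/2,b[1]+b[3]/2);print(t,np.round(b),round(r["confidence"],2),ray_plane(c,T,u,z).round(3))
print(bot.calibration("wrist"),bot.read_tool_rot(),bot.read_position(),bot.read_clock())
E
```

```text
top [0.373 0.005 1.26 ] [ 0.18 -0.02 -0.98] 353.3754165412832
t_bar [220. 205.   8.  10.] 0.4 [0.503 0.077 0.119]
post [186. 192.  65.  48.] 0.76 [0.49  0.1   0.086]
carriage [186. 194.  62.  43.] 0.58 [0.493 0.105 0.046]
slide_base [172. 180. 109.  67.] 0.98 [0.503 0.074 0.012]
guide [222. 212.  11.   7.] 0.46 [0.491 0.068 0.08 ]
lens_barrels [205. 187.  14.  57.] 0.81 [0.491 0.122 0.065]
end_stop [184. 190.  67.  51.] 0.7 [0.495 0.106 0.03 ]
cell_rack_mid [345. 160.  36.  27.] 0.7 [ 0.644 -0.405  0.06 ]
side [0.328 0.831 0.722] [ 0.25 -0.78 -0.58] 381.9563885624401
t_bar [267. 203.  12.  22.] 0.69 [0.495 0.093 0.119]
post [246. 208.  49.  68.] 0.91 [0.483 0.159 0.086]
plunger [271. 208.   6.  18.] 0.53 [0.496 0.081 0.1  ]
carriage [243. 204.  54.  68.] 0.78 [0.497 0.105 0.046]
slide_base [231. 190.  78. 107.] 0.73 [0.501 0.089 0.012]
guide [264. 219.  14.  14.] 0.5 [0.499 0.096 0.08 ]
lens_barrels [237. 235.  74.  24.] 0.88 [0.476 0.152 0.065]
lens_barrels [308. 222.  18.  30.] 0.66 [0.38  0.084 0.065]
cell_rack_mid [254. 131.  23.  30.] 0.63 [ 0.637 -0.346  0.06 ]
{'mtx': array([[304.56014936,   0.        , 257.86674393],
       [  0.        , 304.56014936, 185.63909882],
       [  0.        ,   0.        ,   1.        ]]), 'k1': -0.08328976895534419, 'hand_eye': array([[ 6.82772296e-04, -9.49116731e-01, -3.14923744e-01,
         8.07014592e-02],
       [ 9.99999735e-01,  7.28016516e-04, -2.60397661e-05,
        -1.41494948e-03],
       [ 2.53984465e-04, -3.14923643e-01,  9.49116976e-01,
        -1.42171876e-01],
       [ 0.00000000e+00,  0.00000000e+00,  0.00000000e+00,
         1.00000000e+00]])} [-3.53723513e-06  9.79282595e-01  2.02498394e-01 -6.38644396e-06] [ 0.21813326 -0.5048996   0.23128545] 1.0
```

```bash
python3 - <<'E'
from h import *
a=cv2.imread("pics/top0.png")[130:280,130:330];a=cv2.resize(a,None,fx=3,fy=3,interpolation=cv2.INTER_CUBIC)
cv2.imwrite("pics/top0c.png",a)
q=[0,1,0,0]
bot.move_pose([0.50,0.08,0.26],q)
p=bot.read_position();R=bot.read_tool_rot();im=bot.camera("wrist")
cv2.imwrite("pics/w0.png",cv2.resize(im[:,:,::-1],(800,600)))
np.save("w0.npy",np.r_[p,R]);print(p,R,bot.read_clock(),bot.read_joint_positions())
for t in("t_bar","post","plunger","guide","carriage","slide_base","end_stop","lens_barrels"):
    for r in bot.search_frame("wrist",t)[:2]: print(t,np.round(r["bbox"]),round(r["confidence"],2))
E
```

```text
[0.50005122 0.07977392 0.25998088] [ 2.31657642e-05  9.99999963e-01 -2.69158301e-04 -1.00929784e-05] 4.8333 [ 1.23443357e-02  2.26956531e-01 -2.53264711e-01  1.09058465e+00
 -7.76302684e-05 -3.12875529e+00]
t_bar [238. 149.  47.  40.] 0.65
t_bar [233.  25. 128.  37.] 0.32
post [145.  94. 180. 122.] 0.61
post [186.  84.  58. 158.] 0.4
plunger [238. 149.  46.  42.] 0.68
guide [245. 137.  31.  30.] 0.56
carriage [144.  94. 180. 123.] 0.66
carriage [189.  85.  53. 154.] 0.19
slide_base [113.  51. 301. 187.] 0.76
end_stop [388. 123.  16.  14.] 0.75
lens_barrels [189.  85.  54. 157.] 0.84
```

View pics/top0c.png

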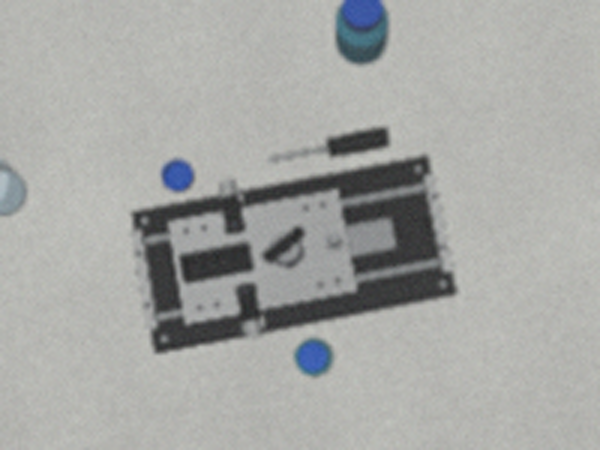

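View pics/w0.png

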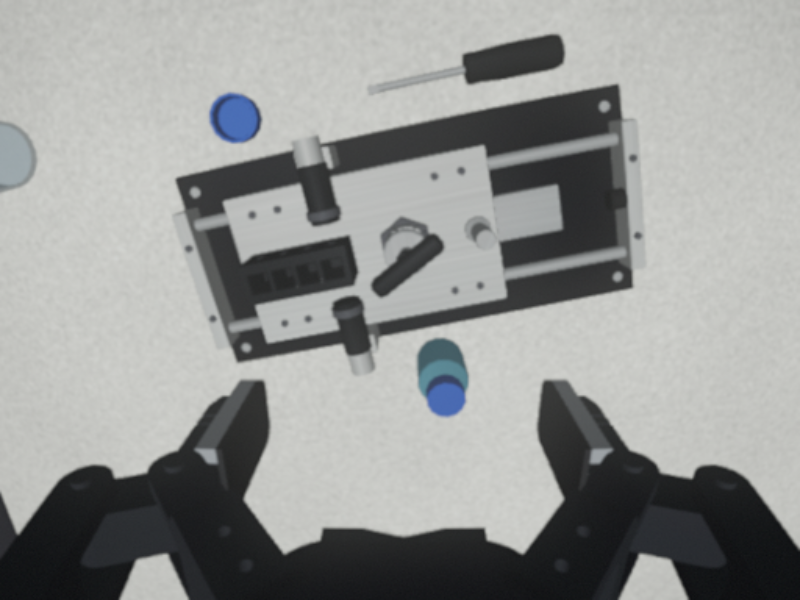

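```bash
python3 - <<'E'
from h import *
from scipy.spatial.transform import Rotation as Ro
from scipy.optimize import least_squares
d=np.load("w0.npy");T=np.eye(4);T[:3,3]=d[:3];T[:3,:3]=Ro.from_quat(d[[4,5,6,3]]).as_matrix()
c=bot.calibration("wrist");T=T@np.array(c["hand_eye"])
P=lambda u,z:ray_plane(c,T,np.array(u)*.64,z)
# carriage corners px(800)
cor=[(222,200),(486,146),(507,297),(265,343)]
C=np.array([P(u,.046)[:2] for u in cor]);loc=np.array([[.06,.1],[.06,-.1],[-.06,-.1],[-.06,.1]])
def f(p):
    R=np.array([[np.cos(p[2]),-np.sin(p[2])],[np.sin(p[2]),np.cos(p[2])]]);return ((loc@R.T+p[:2])-C).ravel()
s=least_squares(f,[.5,.1,.17]);print("carriage",s.x,np.round(f(s.x)*1e3,1))
for n,u,z in [("tbar a",(376,288),.112),("tbar b",(440,243),.112),("bar c",(408,265),.114),("post top",(487,240),.086),("bedcorner a",(178,179),.02),("b",(617,86),.02),("c",(632,287),.02),("d",(238,361),.02),("bottle top",(446,400),.075),("cap",(238,117),.016),("driver",(513,58),.015),("lensL inner",(323,218),.065),("lensR inner",(347,303),.065)]: print(n,P(u,z).round(4))
th=s.x[2];yb=np.array([-np.sin(th),np.cos(th)]);xb=np.array([np.cos(th),np.sin(th)])
for n,u,z in [("bar",(408,265),.114),("post",(487,240),.086)]:
    q=P(u,z)[:2]-s.x[:2];print(n,"in carriage",(q@xb).round(4),(q@yb).round(4))
b=P((440,243),.112)-P((376,288),.112);print(np.arctan2(b[1],b[0])-th,np.linalg.norm(b))
E
```

```text
carriage [0.49434008 0.10776999 0.1957922 ] [ 0.3  0.3  0.8  0.5 -1.3 -0.1  0.1 -0.7]
tbar a [0.4853 0.0983 0.112 ]
tbar b [0.5148 0.0579 0.112 ]
bar c [0.5011 0.0778 0.114 ]
post top [0.5111 0.0239 0.086 ]
bedcorner a [0.5474 0.2617 0.02  ]
b [ 0.6176 -0.0825  0.02  ]
c [ 0.4562 -0.1164  0.02  ]
d [0.386  0.2297 0.02  ]
bottle top [0.3802 0.047  0.075 ]
cap [0.5939 0.2093 0.016 ]
driver [ 0.6362 -0.0021  0.015 ]
lensL inner [0.5225 0.138  0.065 ]
lensR inner [0.458  0.1231 0.065 ]
bar in carriage 0.0008 -0.0307
post in carriage 0.0001 -0.0855
-1.1355615129938692 0.0499901578051956
```

```bash
cat >> h.py <<'E'
from scipy.spatial.transform import Rotation as Ro
YAW=0.198; AX=np.array([0.5005,0.0779])
def quat(psi):  # bar/tool-x direction psi (half turn added)
    q=(Ro.from_euler("z",psi+np.pi)*Ro.from_quat([1,0,0,0])).as_quat();return [q[3],q[0],q[1],q[2]]
def wristT():
    T=np.eye(4);T[:3,3]=bot.read_position();q=np.array(bot.read_tool_rot());T[:3,:3]=Ro.from_quat(q[[1,2,3,0]]).as_matrix()
    return T@np.array(bot.calibration("wrist")["hand_eye"])
E
python3 - <<'E'
from h import *
bot.move_pose([*AX,.205],quat(YAW-1.05))
T=wristT();im=bot.camera("wrist");np.save("w1.npy",T);c=bot.calibration("wrist")
print(bot.read_joint_positions(),bot.read_clock())
u=proj(c,T,[*AX,.119]);print(u)
x,y=np.clip((u-[110,82]).astype(int),0,None)
cv2.imwrite("pics/w1.png",cv2.resize(im[y:y+165,x:x+220,::-1],(800,600),interpolation=cv2.INTER_CUBIC));print(x,y,800/220)
for t in("t_bar","post"):
    for r in bot.search_frame("wrist",t)[:2]: print(t,np.round(r["bbox"]),round(r["confidence"],2))
E
```

```text
[ 8.59782584e-03  2.66514950e-01 -3.46603723e-01  9.57645882e-01
  2.64945347e-05  8.60475872e-01] 8.6083
[257.40680433 193.57064172]
147 111 3.6363636363636362
t_bar [249. 156.  17.  65.] 0.86
t_bar [184. 275.  19.  18.] 0.75
post [180.  22. 201. 222.] 0.97
```

View pics/w1.png

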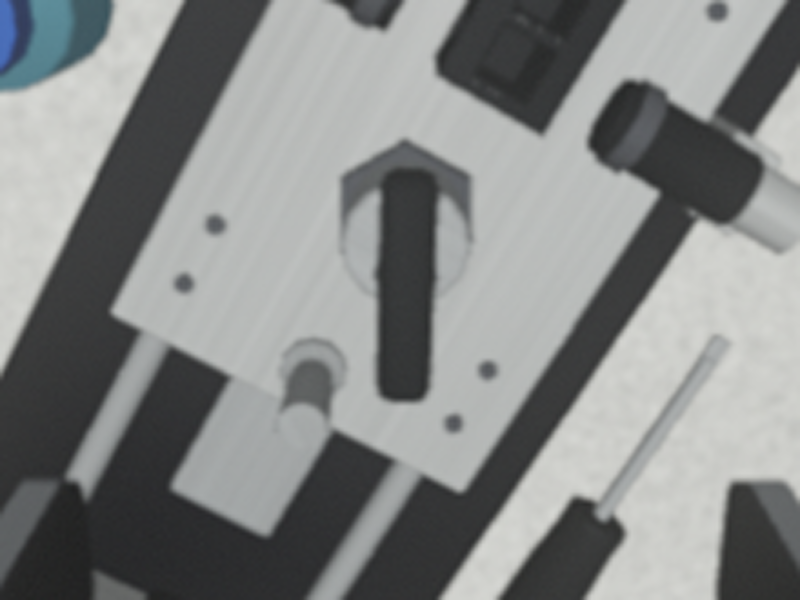

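```bash
python3 - <<'E'
from h import *
T=np.load("w1.npy");c=bot.calibration("wrist")
P=lambda u,z:ray_plane(c,T,np.array(u)/(800/220)+[147,111],z)
a,b=P((410,171),.118),P((403,399),.118);d=b-a
print("bar",(a+b)/2,np.linalg.norm(d),np.arctan2(d[1],d[0])%np.pi-np.pi,"vs",YAW-1.05)
p=P((302,420),.086);print("post",p,np.linalg.norm(p[:2]-AX))
l=P((112,313),.046);r=P((462,492),.046);e=l-r;print("plate end",np.linalg.norm(e),np.arctan2(e[1],e[0]),(l+r)/2)
m=((a+b)/2-p)[:2];print("post->bar",np.linalg.norm(m),np.arctan2(-m[0],m[1]))
E
```

```text
bar [0.49980736 0.0803191  0.118     ] 0.05289934482648773 -0.8792768222106084 vs -0.8520000000000001
post [0.51062026 0.02689226 0.086     ] 0.052002010175863624
plate end 0.11862452221312023 -2.9396716181344744 [0.51489908 0.01124039 0.046     ]
post->bar 0.05451004950898023 0.1996898292059077
```

```bash
sed -i 's/YAW=0.198.*/YAW=0.200; AX=np.array([0.5001,0.0792])/' h.py; python3 - <<'E'
from h import *
psi=-0.875
bot.set_gripper(0.45,20)
bot.move_pose([*AX,.15],quat(psi))
print("blocked" if bot.move_linear([*AX,.096],.08,until_force=4) else "ok")
F0=np.array(bot.read_ft_force());n=np.array([-np.sin(psi),np.cos(psi),0])
for o in np.arange(.28,.12,-.02):
    bot.set_gripper(o,20);F=np.array(bot.read_ft_force())-F0
    print(round(o,2),round(bot.read_gripper_width(),3),round(F@n,2),F.round(2),np.round(bot.read_finger_force(),2))
    if abs(F@n)>2 or np.max(bot.read_finger_force())>2:break
print(bot.read_clock(),F0,bot.read_position())
E
```

```text
ok
0.28 0.282 -1.59 [-0.73 -1.62 -0.38] 0.0
0.26 0.261 -0.99 [-0.32 -1.16 -0.12] 0.0
0.24 0.239 -1.07 [-0.39 -1.2  -0.61] 0.0
0.22 0.217 -1.71 [-1.31 -1.1  -0.42] 0.0
0.2 0.203 -1.08 [-0.91 -0.6  -0.12] 0.0
0.18 0.18 -0.35 [-0.62  0.19 -0.7 ] 0.01
0.16 0.164 -1.55 [-1.66 -0.44  1.32] 10.36
11.9833 [0.82002865 0.81692905 0.44478916] [0.49994924 0.07908281 0.09600556]
```

```bash
cat >> h.py <<'E'
def ft(n=6):
    return np.mean([(bot.wait(.02),np.r_[bot.read_ft_force(),bot.read_moment()])[1] for _ in range(n)],0)
E
python3 - <<'E'
from h import *
b=ft();bot.set_gripper(0.0,40);f=ft();print("grip",bot.read_gripper_width(),bot.read_finger_force(),(f-b).round(2))
p=np.array(bot.read_position());z0=p[2];F=[]
bot.move_linear([*p[:2],z0+.003],.02,until_force=9);base=ft();print(3,(base-b).round(2))
bot.move_linear([*p[:2],z0+.006],.02,until_force=6);g=ft();print(6,(g-b).round(2))
for k in range(7,24):
    hit=bot.move_linear([*p[:2],z0+k*.001],.01,until_force=5);f=ft(4)
    ex=-(f-base)[2]-.3*(k-3)
    print(k,hit,round(bot.read_position()[2]-z0,4),(f-b)[:3].round(2),round(ex,2))
    if hit or ex>2.5:break
print(bot.read_clock())
E
```

```text
grip 0.14591652820294282 39.76227790117264 [-1.27 -0.66  1.58 -0.09  0.21 -0.03]
3 [ 3.99  1.84 -6.49  0.27 -0.91 -0.02]
6 [ 3.43  1.07 -8.3   0.15 -0.81 -0.01]
7 False 0.007 [ 3.26  0.35 -8.32] 0.63
8 False 0.008 [ 3.11  0.78 -8.57] 0.58
9 False 0.009 [ 3.17  0.49 -8.67] 0.38
10 False 0.0099 [ 2.43  0.4  -9.46] 0.87
11 False 0.011 [ 2.17  0.55 -9.21] 0.32
12 False 0.012 [ 1.78  0.12 -9.72] 0.53
13 False 0.0128 [  2.69  -0.21 -13.25] 3.75
15.4333
```

```bash
python3 - <<'E'
from h import *
p=np.array(bot.read_position());z=p[2]-.0014
bot.move_linear([*p[:2],z],.02);b=ft();print("start",b.round(2),bot.read_position())
psi=-.875;end=YAW;xy=p[:2].copy()
for a in np.linspace(psi,end,12)[1:]:
    hit=bot.move_linear([*xy,z],.05,rotation=quat(a),until_force=9);f=ft(4)-b
    print(round(a,3),hit,f.round(2),(xy-p[:2]).round(4))
    if hit or abs(f[5])>.2 or abs(f[2])>5: print("STOP");break
    xy=xy+np.clip(f[:2]/9000*.5,-.0007,.0007) if np.hypot(*f[:2])>2 else xy
print(bot.read_clock(),bot.read_position(),bot.read_tool_rot())
E
```

```text
start [ 1.44 -0.73 -8.67 -0.18 -0.3  -0.01] [0.49987532 0.07909094 0.10760804]
-0.777 False [-0.41 -0.87  0.35 -0.12  0.1   0.03] [0. 0.]
-0.68 False [-0.6  -1.54  0.68 -0.29  0.25 -0.01] [0. 0.]
-0.582 False [-1.74 -1.53 -0.31 -0.35  0.34 -0.04] [0. 0.]
-0.484 False [-2.04 -1.98  0.53 -0.38  0.48  0.  ] [-0.0001 -0.0001]
-0.386 False [-2.85 -1.98  0.27 -0.41  0.58  0.  ] [-0.0002 -0.0002]
-0.289 False [-3.2  -2.27  0.05 -0.45  0.65  0.01] [-0.0004 -0.0003]
-0.191 False [-3.22 -1.83  0.19 -0.46  0.68 -0.02] [-0.0005 -0.0004]
-0.093 False [-2.98 -1.55  0.51 -0.42  0.62  0.  ] [-0.0007 -0.0005]
0.005 False [-2.67 -2.04  0.59 -0.41  0.59  0.  ] [-0.0009 -0.0006]
0.102 False [-1.93 -2.23  0.26 -0.41  0.48 -0.  ] [-0.001  -0.0007]
0.2 False [-1.48 -1.83  0.04 -0.35  0.35  0.  ] [-0.0011 -0.0009]
19.2667 [0.49907893 0.07826087 0.1076394 ] [ 3.42036282e-04 -9.82436897e-02  9.95162328e-01  2.10811571e-05]
```

```bash
python3 - <<'E'
from h import *
p=np.array(bot.read_position());b=ft()
for k in range(1,9):
    hit=bot.move_linear([*p[:2],p[2]-k*.0005],.01,until_force=6);f=ft(4)-b
    print(k*.5,hit,f.round(2))
    if hit or f[2]>4:break
bot.set_gripper(.2,40);bot.wait(.2);print(bot.read_gripper_width(),bot.read_finger_force(),ft().round(2))
bot.set_gripper(.5)
q=np.array(bot.read_position());bot.move_linear([*q[:2],.205],.1)
T=wristT();im=bot.camera("wrist");np.save("w2.npy",T);c=bot.calibration("wrist")
u=proj(c,T,[*AX,.125]);x,y=np.clip((u-[110,82]).astype(int),0,None);print(x,y)
cv2.imwrite("pics/w2.png",cv2.resize(im[y:y+165,x:x+220,::-1],(800,600),interpolation=cv2.INTER_CUBIC))
cv2.imwrite("pics/s2.png",cv2.resize(bot.camera("side")[180:300,200:360,::-1],(800,600),interpolation=cv2.INTER_CUBIC))
print(bot.read_clock())
E
```

```text
0.5 False [-0.19  0.19  0.59 -0.02  0.07 -0.01]
1.0 False [-0.15 -0.43  0.44 -0.04  0.11  0.01]
1.5 False [-0.01  0.3   0.37 -0.01  0.13 -0.01]
2.0 False [-0.58  0.35  0.79 -0.02  0.12  0.01]
2.5 False [-0.58 -0.21  1.13  0.    0.15  0.01]
3.0 False [-1.39 -0.17  1.17  0.    0.19  0.01]
3.5 False [-1.06 -0.22  2.48 -0.    0.28 -0.03]
4.0 False [-2.67  0.15  6.91 -0.03  0.58  0.  ]
0.20098163960242582 0.0 [-0.19  0.45 -0.06 -0.04 -0.01  0.  ]
146 115
24.0583
```

View pics/w2.png

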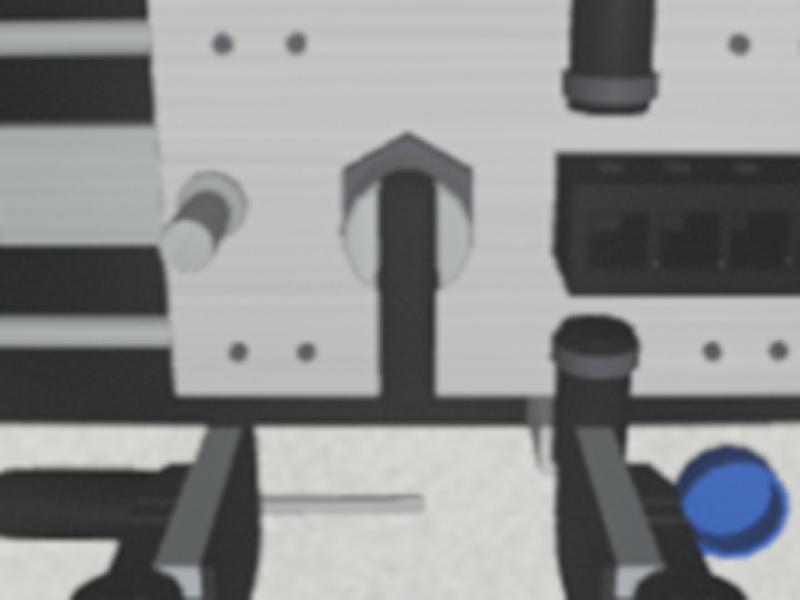

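View pics/s2.png

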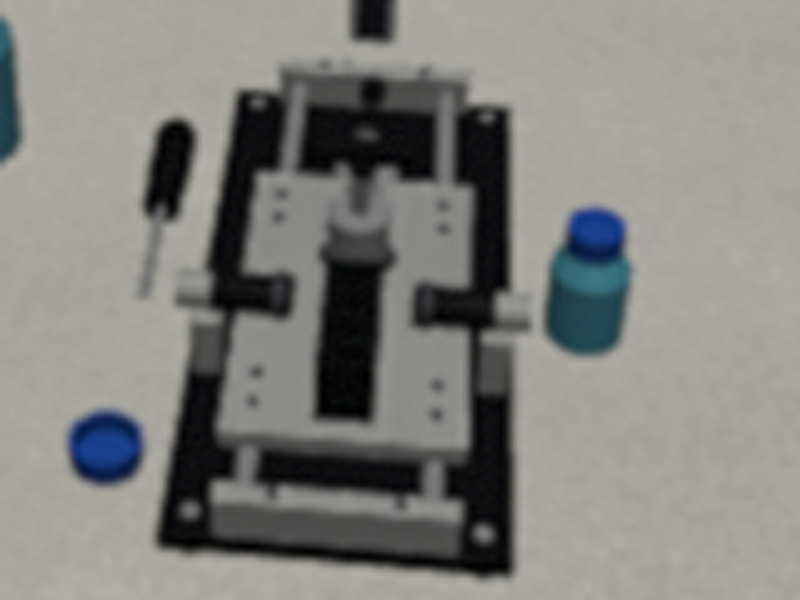

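```bash
python3 - <<'E'
from h import *
o=quat(YAW-np.pi/2-np.pi);yb=np.array([-np.sin(YAW),np.cos(YAW)]);xb=np.array([yb[1],-yb[0]])
PO=np.array([.5107,.0252])
bot.move_pose([*PO,.20],o)
b=ft();hit=bot.move_linear([*PO,.057],.08,until_force=5);print("down hit",hit,bot.read_position())
if not hit:
    bot.set_gripper(.25,20)
    for g in np.arange(.22,.11,-.02):
        bot.set_gripper(g,20);f=ft(2)-b
        if abs(f[:2]@xb)>3 or bot.read_finger_force()>2:break
    print(g,bot.read_gripper_width(),bot.read_finger_force(),f.round(2),f[:2]@xb)
print(bot.read_clock())
E
```

```text
down hit False [0.51106893 0.02516546 0.05740326]
0.14000000000000004 0.14221636540340712 16.947633773088455 [ 4.63  0.88 -0.74  0.27 -0.96 -0.01] 4.710772976591149
29.175
```

```bash
python3 - <<'E'
from h import *
yb=np.array([-np.sin(YAW),np.cos(YAW)]);xb=np.array([yb[1],-yb[0]])
bot.set_gripper(0.0,35)
p=np.array([.5107,.0252])+.0004*xb
bot.move_linear([*p,.057],.02);b=ft();print(bot.read_gripper_width(),bot.read_finger_force(),b.round(2))
for s,v,lim in [(.01,.02,8),(.045,.04,12),(.08,.04,12)]:
    hit=bot.move_linear([*(p-s*yb),.057],v,until_force=lim);f=ft()-b
    q=np.array(bot.read_position())[:2];print(s,hit,"x",round(f[:2]@xb,2),"y",round(f[:2]@yb,2),f[2:].round(2),((p-q)@yb).round(4))
    if hit:break
    p=p+np.clip(f[:2]@xb/9000*.7,-.001,.001)*xb
print(bot.read_clock())
E
```

```text
0.13558354002008896 34.15603816509247 [ 5.11  1.28  1.07  0.3  -0.93  0.02]
0.01 False x -0.39 y 1.38 [ 0.01  0.13 -0.01  0.02] 0.0099
0.045 False x -0.26 y 0.59 [-0.41  0.08 -0.06 -0.04] 0.0449
0.08 False x 0.64 y 0.83 [ 0.01  0.12 -0.11 -0.02] 0.0798
32.7417
```

```bash
python3 - <<'E'
from h import *
cv2.imwrite("pics/s3.png",cv2.resize(bot.camera("side")[160:310,180:380,::-1],(800,600),interpolation=cv2.INTER_CUBIC))
print(bot.read_clock())
E
```

```text
32.7917
```

View pics/s3.png

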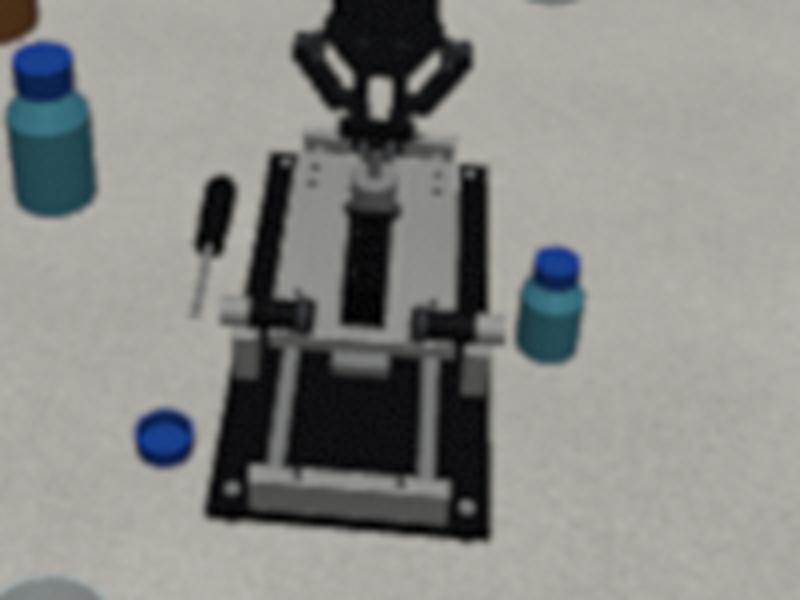

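The carriage has followed the gripper: its rear edge is now at row 340, level with the barrels. The T-bar lies across the bed at about (378,130). I'll go on slowly to the stop.

```bash
python3 - <<'E'
from h import *
yb=np.array([-np.sin(YAW),np.cos(YAW)]);xb=np.array([yb[1],-yb[0]])
p0=np.array([.5107,.0252])+.0004*xb
q=np.array(bot.read_position())[:2];lat=(q-p0)@xb;b=ft()
L=lambda s:[*(p0+lat*xb-s*yb),.057]
s=.08
while s<.0965:
    s+=.001;hit=bot.move_linear(L(s),.012,until_force=7);f=ft(4)-b
    if s>.086:print(round(s,4),hit,"y",round(f[:2]@yb,2),"x",round(f[:2]@xb,2))
    if hit or f[:2]@yb>6:break
print("at",((p0-np.array(bot.read_position())[:2])@yb).round(4))
bot.set_gripper(.2);bot.wait(.1);bot.set_gripper(.5)
r=np.array(bot.read_position());bot.move_linear([*r[:2],.2],.08)
bot.move_pose([.40,-.12,.28],quat(YAW-np.pi/2-np.pi))
im=bot.camera("side")
cv2.imwrite("pics/s4.png",cv2.resize(im[160:310,180:380,::-1],(800,600),interpolation=cv2.INTER_CUBIC))
print(bot.read_clock())
E
```

```text
0.086 False y 0.5 x -2.79
0.087 False y 0.14 x -2.75
0.088 False y 0.62 x -2.39
0.089 False y 0.22 x -3.09
0.09 False y 0.76 x -3.18
0.091 False y 0.28 x -2.67
0.092 False y 1.39 x -2.81
0.093 False y 4.49 x -1.88
0.094 False y 7.27 x -2.15
at 0.0912
40.7167
```

View pics/s4.png

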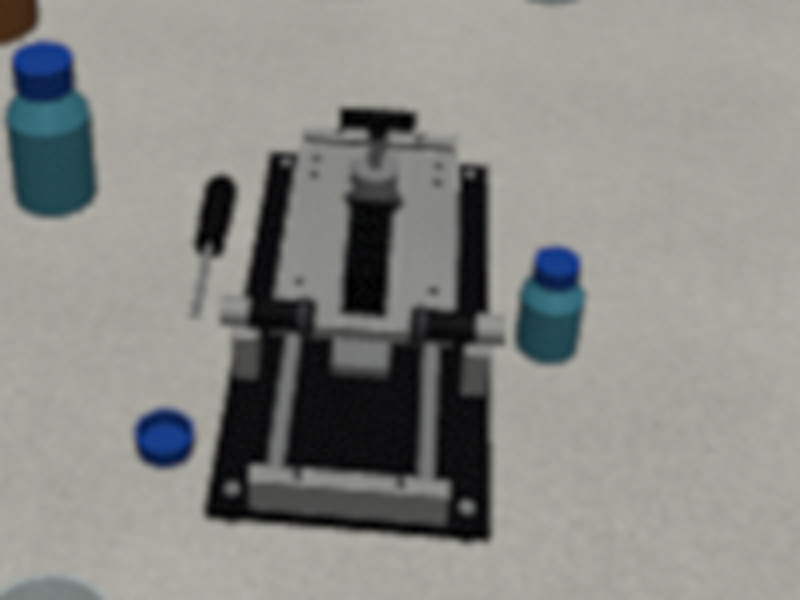

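The carriage is against the stop, with its rear edge at row 325. The T-bar stands raised and across the bed at (378,118), and the bench things are where they were.

```bash
python3 -c "
from cell import bot
print(bot.close_job())"
```

```text
the job is handed in; nothing more can be done
None
```

The job is handed in: the plunger was left standing retracted in its rest notch, and the carriage was slid gently against its end stop (about 7 N) and let go; the hand-in returned no verdict.

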